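Draw a tablet out to the mark and hold the loupe in focus over it

TASK

On the tablet gauge, pull the blue tab to draw the slide out until the tablet lies in line with the red marks on the rails, and let go of the tab. Then pick up the loupe and hold it still and level, its lens centred over the tablet and at the height of the red collar on the post, and finish while holding it there in the gripper. Do not shift the collar or disturb the jars, the bottle and the dish.

Things in the scene. Friction and masses are not known exactly. Their poses are not given: they have to be found in the camera images.
- gauge: tablet gauge fixed on the bench; origin at bench height. Frame, mm: aluminium base x -155..135, y +-65, 6 thick; dark rails along x, centred y +-25, 8 wide, tops 12 high; white dust cover x 2..132, y +-33, top 36 high. The slide comes out towards -x (roughly to the robot). Steel post, diameter 8, top 182 high, at x 40, y 52, carries the red collar
- slide (a joint): how far the slide is drawn out, m: 0 fully in, stop at 0.125, grows towards the gauge's -x; 0.090 puts the tablet exactly at the red marks. Starts between 0 and 0.02. A weak return spring (1 to 3 N) pulls it in, but a friction brake (4 N) is stronger, so it stays where it is left; pulling takes 5 to 8 N
- tab_grip (a point): grip point in the blue upright pull tab of the slide, 36 mm above the bench. The tab is 14 mm along the gauge's x, 16 mm along its y, top 46 mm and foot 12 mm above the bench; it is 85 mm on the -x side of the tablet. With the slide fully in, its centre is 42 mm in front of the dust cover
- tablet (a point): top of the yellow round tablet (diameter 18 mm, fixed in a black nest of diameter 28 mm on the slide), 20 mm above the bench; hidden under the dust cover at the start. It moves with the slide
- draw_mark (a point): centre point between the red marks painted on both rails and on the base plate beside them, 45 mm on the -x side of the gauge's origin, 12 mm above the bench: where the tablet must be drawn to
- focal_mark (a point): middle of the red collar (diameter 22 mm, 8 mm tall, with a short pointer) clamped by friction on the post; its height above the bench varies from 100 to 140 mm and marks the focal height for the lens. Axes upright
- loupe: reading loupe lying flat on the bench, 60 to 130 g. Origin at the underside below the lens centre, z up along the lens axis. Round aluminium frame, outer diameter 64 mm, 10 mm tall, clear lens; white handle towards its own -x, from x = -40 to -132 mm, 18 mm wide (y), 22 mm tall, underside flush with the frame's
- loupe_lens (a point): centre of the lens, 5 mm above the underside of the loupe (the middle of the frame's thickness); its z axis is the lens axis
- loupe_grip (a point): good place to grip the handle across its width: 68 mm on the -x side of the lens centre, 11 mm above the underside
- red_jar: loose white jar with a red lid, diameter 64, 85 tall, origin under its centre; leave alone
- amber_bottle: loose amber bottle, diameter 52, 110 tall, origin under its centre; leave alone
- green_jar: loose white jar with a green lid, diameter 56, 75 tall, origin under its centre; leave alone
- dish: loose white dish, diameter 70, 20 tall, origin under its centre; leave alone
There are look-alikes about, which are no part of the job. There is more than one size of the loupe; the one meant has the size given above.

How it is judged:
By the outcome, as a careful person would: the job done as asked, in the order asked, and still so for the second after the job is handed in, while the arm keeps its last pose, push and grip.
It also fails if it takes over 58 s, if anything falls off the work surface, if the arm or the gripper's body presses on something with over 40 N, if the wrist force passes 120 N, or if a joint passes its speed limit or range.

ROBOT

A 6-joint arm with a two-finger parallel gripper is mounted at the origin on the work surface. World frame = base frame: x ahead of the robot, y to its left, z up, the work surface at z = 0. Lengths are in mm, angles in rad, forces in N, time in s.
With the tool pointing down it reaches from about 350 to 775 mm from the base axis. Payload 7.3 kg.
Tool frame: the origin (TCP) lies at the very end of the fingers, on their centre line; the grasp point (between the pads) lies behind it (bot.grip_point_offset is the z of the grasp point in the tool frame, in mm); z points along the fingers, y is the line along which they close (so a half turn about z gives the same grasp; the last joint's range is limited). The gripper opens to 92 mm and grips with 3 to 60 N. Pads are 19 mm wide; open, the fingers measure 130 mm over their backs; the gripper's body (75 mm by 190 mm) begins 47 mm behind the grasp point.
Start: joints at [-1.38, 0.342, 1.524, -0, 1.275, -0.146], TCP at [173.519, -495.516, 226.741] pointing down, gripper open.
Joint ranges: [-2.53, 2.53], [-0.77, 2.02], [0.04, 2.7], [-1, 4.14], [0.28, 2.66], [-3.11, 3.11]. Speed limits (rad/s): [2.57, 2.57, 3.14, 3.14, 3.14, 3.14].

INTERFACE

Orientations are given as [roll, pitch, yaw] about the fixed x, y, z axes, in that order (R = Rz(yaw) Ry(pitch) Rx(roll)).
In Python, from plant import bot gives the robot as it stands. The module is installed in compiled form; this text tells all that it offers.
- The arm moves only by the shell command python3 -m crank 'ROWS'. ROWS is JSON, a list that holds one entry, the list of rows, each a list of 5 numbers: the opening, from 0 (shut) to 1 (fully open), then the shift along the tool's x, y, z in cm, then the turn about the tool's z in degrees. In form: [[[claw, x, y, z, turn], ...]]. A call has exactly 10 rows; each row is the pose to reach, as a shift and turn from the pose commanded when the call began, along the tool's axes at that moment; what a row does not reach only later rows make up. A row lasts 1/10 s, in which the tool goes at most 50 mm and 8.59 degrees, less where a joint would pass 70% of its speed; a pose out of reach is approached as far as the arm can. A call with a gripper value outside its range is refused whole. The fingers move at their own pace and stop on an object; the grip force is fixed at half the most. Time passes only in rows, so rows that repeat a pose let the fingers close, or fill a call up. It gives the time, the measured TCP pose, the force, the opening and the grip force at its end, in the units of the state.
- bot.get_obs(): the state, without advancing time (a new reading comes with each control period).
- bot.capture(name): name is "scene" or "top" or "wrist"; returns (picture, depth): 480x640x3 uint8, red, green, blue; 480x640 float32, mm along the optical axis (not along the pixel's ray), 0 where there is no reading.
- bot.calibration(name): a dict with "vertical_fov" (degrees; the focal length in pixels is half the picture's height over the tangent of half this angle, whatever the lens; pixels are square), "cx", "cy" (the principal point, pixels), "rvec" (rotation vector, rad) and "tvec" (3), from world to camera coordinates, as OpenCV has them; the wrist camera has in their place "tool_from_camera" (4x4, takes a point from camera to tool coordinates, whose origin is the TCP and whose axes are the flange's). Camera axes: x right, y down, z forward; pixel columns grow to the right and rows downward; lengths in mm; the calibration is good to about 2 mm. A picture is of the moment at which its call begins: read the wrist's pose just before it. calibration takes no time and is no camera call.
- bot.close_job(): hands the job in; it is judged then, once.
The state is a dict: "time": time; "joint_positions": joint angles; "dq": joint speeds; "tau": joint torques, N m; "tool_pos": TCP position; "tcp_rot": TCP orientation; "contact_force": force on the tool from outside, world axes, zero at the start; "moment": the same for the moment, N m; "grip_width": finger opening in mm; "finger_force": force on a finger pad.
Only numpy, scipy, OpenCV 4.12 (cv2) and the standard library are available. Lean on these libraries where they do the work, as an engineer would, in place of code of your own. Each camera call takes 0.05 s, during which the arm holds its last target. There are 200 camera calls.

## Working session

There is one attempt and no reset: what is moved stays moved. The work goes in short steps, Python scripts to look and compute and a shell command to move; the robot and the scene stay as the last step left them, time stands still between calls to the robot, and variables do not carry over. Pictures are saved under pics/ and viewed, at most 10 in all, crops included, and the job is handed in when it is done.

```bash
mkdir -p pics; cat > h.py <<'E'
import numpy as np, cv2
from plant import bot
from scipy.spatial.transform import Rotation as R
def cam(n,obs=None):
    c=bot.calibration(n); f=240/np.tan(np.radians(c["vertical_fov"])/2)
    K=np.array([[f,0,c["cx"]],[0,f,c["cy"]],[0,0,1]])
    if "rvec" in c:
        Rm=cv2.Rodrigues(np.array(c["rvec"],float))[0]; t=np.array(c["tvec"],float).ravel()
        return K,Rm.T,-Rm.T@t
    T=np.array(c["tool_from_camera"]); Rt=R.from_euler('xyz',obs["tcp_rot"]).as_matrix()
    return K,Rt@T[:3,:3],Rt@T[:3,3]+np.array(obs["tool_pos"])
def shot(n,name):
    o=bot.get_obs(); im,d=bot.capture(n)
    cv2.imwrite(f'pics/{name}.png',im[:,:,::-1]); np.savez(f'pics/{name}.npz',im=im,d=d)
    C=cam(n,o); np.savez(f'pics/{name}_c.npz',K=C[0],R=C[1],p=C[2]); return im,d,C
def load(name):
    a=np.load(f'pics/{name}.npz'); c=np.load(f'pics/{name}_c.npz'); return a['im'],a['d'],(c['K'],c['R'],c['p'])
def ray(C,u,v,z):
    K,Rm,p=C; d=Rm@np.linalg.inv(K)@np.array([u,v,1.]); return p+d*(z-p[2])/d[2]
def cloud(d,C):
    K,Rm,p=C; v,u=np.mgrid[:480,:640]; P=np.stack([(u-K[0,2])/K[0,0]*d,(v-K[1,2])/K[1,1]*d,d],-1)
    return P@Rm.T+p
E
python3 - <<'E'
from h import *
for n in("scene","top"):
    im,d,C=shot(n,n); print(n,C[2],C[1][:,2],C[0][0,0],(d>0).mean())
print(bot.grip_point_offset, bot.get_obs())
E
```

```text
scene [1257.36067697  251.74380657  897.45346379] [-0.60746918 -0.24145166 -0.75675775] 461.4409804524495 0.9959602864583333
top [ 467.22903118  -19.07488561 1357.75002292] [ 0.09557124  0.03127162 -0.99493127] 567.8163818548952 0.99583984375
-18.8 {'time': 0.1, 'joint_positions': array([-1.37999985e+00,  3.42641064e-01,  1.52491488e+00, -1.53368095e-06,
        1.27541756e+00, -1.46009795e-01]), 'dq': array([-7.45237570e-04, -1.57845480e-03, -3.83914676e-03, -4.23074519e-05,
        2.08663086e-04, -1.43150066e-04]), 'tau': array([ 1.65262820e-03, -4.32003307e+01, -2.44695371e+01,  7.18154199e-02,
        5.26594778e-02, -4.29363229e-05]), 'tool_pos': array([ 173.44466708, -495.13412315,  226.12299504]), 'tcp_rot': array([-3.14022628e+00, -1.99451131e-04,  3.36806585e-01]), 'contact_force': array([ 0.49489431, -0.37619396, -0.56773667]), 'moment': array([-0.01129438,  0.00407117,  0.02538578]), 'finger_force': 0.0, 'grip_width': 91.77375298716672}
```

View pics/scene.png

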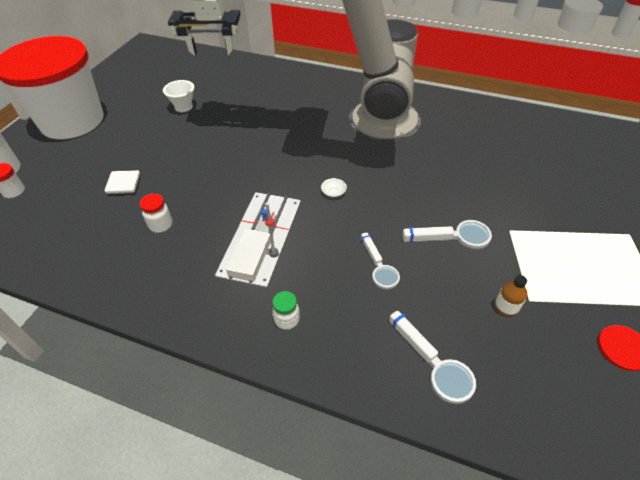

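View pics/top.png

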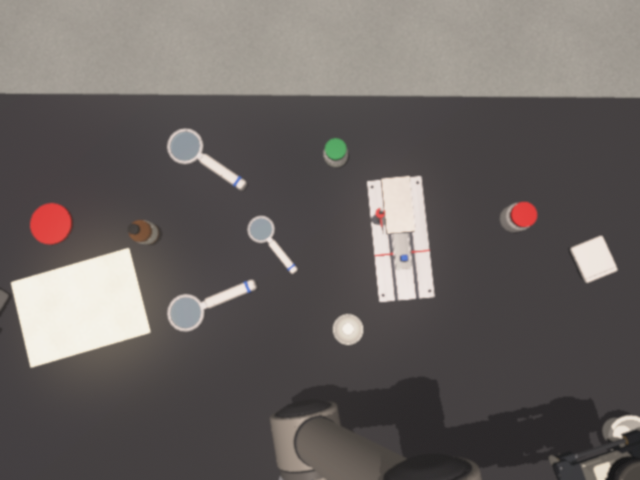

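The top view shows the gauge at about (401,238), blue tab (404,258), collar (380,217), dish (348,329). There are three loupes, and the small one at (261,229) is about 27 px across, which matches 64 mm. Next I measure.

```bash
cat > m.py <<'E'
from h import *
def comps(m,amin=15):
    n,l,s,c=cv2.connectedComponentsWithStats(m.astype(np.uint8)); return [(l==i,s[i],c[i]) for i in range(1,n) if s[i][4]>=amin]
for n in("top","scene"):
    im,d,C=load(n); P=cloud(d,C); hsv=cv2.cvtColor(im,cv2.COLOR_RGB2HSV); H,S,V=cv2.split(hsv)
    print(n)
    for nm,m in(("blue",(H>105)&(H<130)&(S>130)&(V>60)),("red",((H<6)|(H>174))&(S>150)&(V>80))):
        for mm,s,c in comps(m,8):
            q=P[mm]; print(nm,s[:5],c.round(1),np.median(q,0).round(1),'zmax',np.percentile(q[:,2],95).round(1))
    if n=="top":
        m=(V>110)&(P[...,2]<60)&(P[...,0]>100)
        for mm,s,c in comps(cv2.morphologyEx(m.astype(np.uint8),cv2.MORPH_CLOSE,np.ones((5,5))),100):
            cn=max(cv2.findContours(mm.astype(np.uint8),0,2)[0],key=cv2.contourArea)
            r=cv2.minAreaRect(cn); b=[ray(C,*p,6)[:2].round(1).tolist() for p in cv2.boxPoints(r)]
            print(s,ray(C,*r[0],6).round(1),b)
E
python3 m.py
```

```text
top
blue [402 256   4   4  12] [403.8 257.8] [ 544.9 -169.7   44.5] zmax 47.4
red [  30  203   42   41 1339] [ 50.6 223.3] [618.6 678.6  11.6] zmax 16.4
red [511 202  26  25 505] [523.8 214.1] [ 644.8 -432.1   84. ] zmax 88.5
red [377 212   6   6  17] [379.1 214.8] [ 633.2 -105.9  127.5] zmax 129.6
[    0     0   640    98 61315] [1062.4   34.9    6. ] [[1187.5, 848.3], [1188.2, -746.3], [943.7, -737.3], [934.4, 830.1]]
[ 166  128   81   62 1716] [768.1 312.9   6. ] [[813.2, 424.4], [878.9, 362.8], [723.6, 202.7], [659.2, 263.9]]
[323 145  24  22 167] [790.1  -3.7   6. ] [[779.0, 29.9], [819.2, 17.5], [801.1, -37.4], [761.1, -24.8]]
[ 366  175   70  128 7031] [ 594.4 -165.3    6. ] [[736.9, -80.7], [752.5, -218.5], [455.2, -247.9], [439.3, -113.2]]
[  29  202   43   43 1437] [618.6 682.3   6. ] [[616.4, 755.2], [691.2, 685.6], [620.8, 609.7], [546.8, 679.0]]
[501 202  37  29 296] [ 646.2 -443.7    6. ] [[634.7, -392.3], [696.1, -426.4], [657.6, -495.1], [596.6, -460.8]]
[ 247  215   51   59 1026] [577.4 133.5   6. ] [[611.3, 216.4], [659.2, 170.5], [543.8, 51.3], [496.7, 96.9]]
[136 
[... 802 characters left out ...]
  26.5] zmax 30.3
blue [393 314  12  15  45] [397.7 319.4] [731.3 221.9  27.7] zmax 31.4
red [627   0  13   5  55] [633.8   1.7] [-574.   667.2  224.8] zmax 232.3
red [ 271    3   88   52 3032] [312.5  28.2] [-1548.3  -858.9  -533.8] zmax -419.9
red [ 414   25  226   78 9441] [529.7  62.5] [-1549.1   515.2  -530.3] zmax -418.6
red [   0   36   88   51 3533] [41.8 60.7] [ 371.  -945.7  222.8] zmax 225.4
red [  0 163  14  19 198] [  5.2 171.2] [ 678.2 -877.8   75.6] zmax 79.0
red [140 193  24  20 373] [151.4 202.8] [ 653.  -429.9   82.8] zmax 85.9
red [265 216  10  10  46] [269.8 222. ] [ 646.9 -106.1  125.7] zmax 128.2
red [ 598  325   42   46 1559] [620.4 346.6] [626.5 669.8  10.4] zmax 13.3
```

```bash
cat >> h.py <<'E'
def go(x,y,z,yaw,grasp=True):
    """tool shift (cm) and turn (deg) from now to pose; z is grasp-point height"""
    o=bot.get_obs(); Rt=R.from_euler('xyz',o["tcp_rot"]).as_matrix()
    tgt=np.array([x,y,z+(bot.grip_point_offset if grasp else 0)])
    s=Rt.T@(tgt-o["tool_pos"])/10; y0=o["tcp_rot"][2]
    print('tool',o["tool_pos"].round(1),'rot',np.round(o["tcp_rot"],4),'shift cm',s.round(2),'turn',np.degrees((y0-yaw+np.pi)%(2*np.pi)-np.pi).round(2),'F',o["contact_force"].round(1),'w',round(o["grip_width"],1),'t',round(o["time"],1))
E
python3 -c "
from h import *
go(520,-172,240,0.104)"
```

```text
tool [ 173.4 -495.1  226.1] rot [-3.1402e+00 -2.0000e-04  3.3680e-01] shift cm [ 43.39 -19.04   0.53] turn 13.34 F [ 0.5 -0.4 -0.6] w 91.8 t 0.1
```

```bash
python3 -m crank '[[[1,3,-1.3,0,2],[1,8,-3.5,0,4],[1,13,-5.7,0,6],[1,18,-7.9,0,8],[1,23,-10.1,0,10],[1,28,-12.3,0,12],[1,33,-14.5,0,13.3],[1,38,-16.7,0,13.3],[1,42,-18.4,0,13.3],[1,43.4,-19,0.5,13.3]]]'
python3 -c "
from h import *
shot('wrist','w1'); go(520,-172,240,0.104)"
```

```text
time: 1.1
tool_pos: [522.1, -170.6, 221.9]
tcp_rot: [3.141, -0.001, 0.106]
contact_force: [0.2, -0.2, -0.6]
grip_width: 91.6
finger_force: 0.0
tool [ 525.  -166.6  220.5] rot [-3.1388e+00 -2.1000e-03  1.0850e-01] shift cm [-0.55  0.48 -0.07] turn 0.26 F [ 0.5  3.8 -0.7] w 91.8 t 1.1
```

View pics/w1.png

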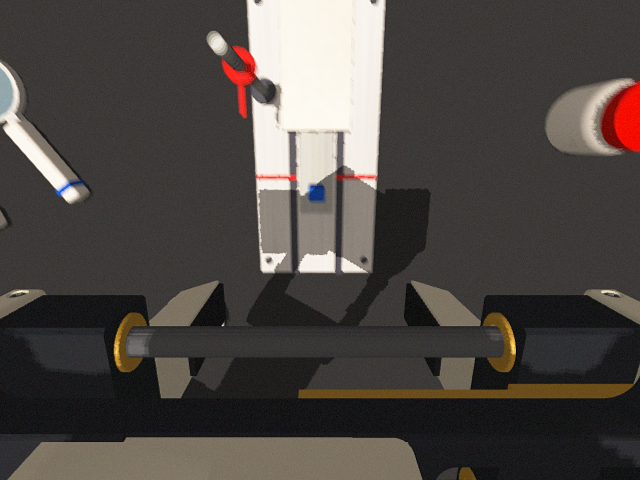

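The wrist view shows the blue tab at (317,193), red marks at y≈177 (x 256–378), the cover edge at y≈130 and the collar at (239,66). I retake it now that the arm has settled, then measure.

```bash
cat > g.py <<'E'
from h import *
import sys
for k in range(3): im,d,C=shot('wrist',sys.argv[1])
P=cloud(d,C); H,S,V=cv2.split(cv2.cvtColor(im,cv2.COLOR_RGB2HSV))
m=(H>105)&(H<130)&(S>130)&(V>60)
n,l,s,c=cv2.connectedComponentsWithStats(m.astype(np.uint8))
for i in range(1,n):
    if s[i][4]>40: print('blue',s[i],c[i].round(1),'ray46',ray(C,*c[i],46).round(1),'depth',np.median(P[l==i],0).round(1))
m=((H<6)|(H>174))&(S>130)&(V>60)
n,l,s,c=cv2.connectedComponentsWithStats(m.astype(np.uint8))
for i in range(1,n):
    if s[i][4]>20:
        q=P[l==i]; print('red',s[i],c[i].round(1),'ray6',ray(C,*c[i],6).round(1),'depth',np.median(q,0).round(1),'z5,95',np.percentile(q[:,2],[5,95]).round(1))
print(bot.get_obs()['tool_pos'])
E
python3 g.py w2; python3 - <<'E'
from h import *
im,d,C=load('w2'); P=cloud(d,C)
# base plate edges: rows crossing
V=im.min(2)
for v in (150,165,215,235,255):
    r=np.where(V[v,240:400]>70)[0]+240
    if len(r): print(v,r[0],r[-1],ray(C,r[0]-.5,v,6).round(1)[:2],ray(C,r[-1]+.5,v,6).round(1)[:2])
E
```

```text
blue [ 56 179  30  17 168] [ 69.5 186. ] ray46 [531.5  69.4  46. ] depth [527.7  85.9  22.6]
blue [311 185  16  18 275] [318.4 193.6] ray46 [ 550.5 -172.2   46. ] depth [ 550.7 -172.3   46.8]
red [226  48  34  69 867] [244.3  75.5] ray6 [653.8 -86.6   6. ] depth [ 636.6 -112.3  128.5] z5,95 [122.7 130.1]
red [ 605   83   35   70 1892] [624.5 121. ] ray6 [ 653.5 -479.3    6. ] depth [ 641.4 -413.3   85.1] z5,95 [72.8 87.3]
red [259 176  40   5 166] [279.  177.6] ray6 [ 557.3 -129.     6. ] depth [ 557.5 -129.3    8.1] z5,95 [ 6.8 14.3]
red [338 176  40   5 168] [356.7 177.6] ray6 [ 566.4 -212.6    6. ] depth [ 566.8 -212.1    8.3] z5,95 [ 6.8 14.2]
[ 520.3037376  -172.00317447  220.94710496]
150 256 379 [ 583.3 -102. ] [ 597.5 -232.4]
165 257 378 [ 567.9 -104. ] [ 582.1 -233.9]
215 260 375 [ 513.8 -110.6] [ 527.9 -239.3]
235 261 374 [ 490.8 -113.2] [ 504.9 -241.9]
255 261 373 [ 466.9 -114.7] [ 481.1 -244.6]
```

```bash
python3 -c "
from h import *
go(550.5,-172.2,36,0.107)"
```

```text
tool [ 520.3 -172.   220.9] rot [-3.1412e+00  1.7000e-03  1.0690e-01] shift cm [ 3.03  0.35 20.37] turn -0.01 F [ 0.  -0.2 -0.4] w 91.7 t 1.3
```

```bash
python3 -m crank '[[[0.6,1,0.1,1,0],[0.6,2,0.2,3,0],[0.6,3,0.35,6,0],[0.6,3,0.35,10,0],[0.6,3,0.35,14,0],[0.6,3,0.35,17,0],[0.6,3,0.35,19,0],[0.6,3,0.35,20.3,0],[0.6,3,0.35,20.3,0],[0.6,3,0.35,20.3,0]]]'
python3 -c "
from h import *
bot.capture('top');go(550.5,-172.2,36,0.107)"
```

```text
time: 2.3
tool_pos: [550.9, -173.9, 19.2]
tcp_rot: [3.141, -0.001, 0.104]
contact_force: [0.1, -1.2, 1.2]
grip_width: 55.0
finger_force: 0.0
tool [ 551.3 -173.9   19.8] rot [ 3.1404e+00 -1.9000e-03  1.0410e-01] shift cm [-0.06 -0.18  0.26] turn -0.17 F [ 1.1 -0.9  0.8] w 55.0 t 2.4
```

```bash
python3 -m crank '[[[0.4,0,-0.1,0.2,0],[0.2,0,-0.1,0.2,0],[0,0,-0.1,0.2,0],[0,0,-0.1,0.2,0],[0,0,-0.1,0.2,0],[0,0,-0.1,0.2,0],[0,0,-0.1,0.2,0],[0,0,-0.1,0.2,0],[0,0,-0.1,0.2,0],[0,0,-0.1,0.2,0]]]'
python3 -c "
from h import *
bot.capture('top');go(477.4,-179.9,36,0.107)"
```

```text
time: 3.35
tool_pos: [550.3, -170.9, 16.8]
tcp_rot: [-3.14, 0.0, 0.105]
contact_force: [0.2, 5.4, 2.3]
grip_width: 15.9
finger_force: 30.0
tool [ 550.4 -170.9   16.8] rot [-3.140e+00  2.000e-04  1.047e-01] shift cm [-7.35  0.13 -0.04] turn -0.13 F [-1.2  5.1  2.6] w 15.7 t 3.4
```

```bash
python3 -m crank '[[[0,-0.5,0.05,0,0],[0,-1.5,0.1,0,0],[0,-2.5,0.1,0,0],[0,-3.5,0.1,0,0],[0,-4.5,0.1,0,0],[0,-5.5,0.1,0,0],[0,-6.3,0.1,0,0],[0,-7,0.1,0,0],[0,-7.3,0.1,0,0],[0,-7.3,0.1,0,0]]]'
python3 g.py w3;python3 -c "
from h import *
go(477.4,-179.9,36,0.107)"
```

```text
time: 4.4
tool_pos: [477.9, -178.9, 16.8]
tcp_rot: [-3.139, -0.0, 0.104]
contact_force: [2.0, 8.9, 2.8]
grip_width: 15.9
finger_force: 30.0
blue [ 296  289   37   37 1240] [314.3 307.8] ray46 [ 488.2 -178.7   46. ] depth [ 483.1 -179.1   36.6]
red [177 120  91  11 845] [223.1 125.8] ray6 [ 557.7 -128.     6. ] depth [ 557.6 -128.9    8.2] z5,95 [ 7.  14.6]
red [359 120  93  10 855] [404.1 124.8] ray6 [ 567. -213.    6.] depth [ 566.8 -212.4    8.2] z5,95 [ 6.9 14.7]
red [274 125   9   8  67] [277.9 128.2] ray6 [ 559.3 -153.9    6. ] depth [ 559.  -154.7   14.1] z5,95 [12.7 15.3]
red [344 125  10   7  66] [348.8 128. ] ray6 [ 562.9 -187.2    6. ] depth [ 562.5 -186.5   14.2] z5,95 [13.  15.3]
[ 477.84320271 -178.8760688    16.8027814 ]
tool [ 477.8 -178.9   16.8] rot [-3.1391e+00  3.0000e-04  1.0440e-01] shift cm [-0.05  0.1  -0.04] turn -0.15 F [2.5 9.2 3.1] w 15.8 t 4.5
```

View pics/w3.png

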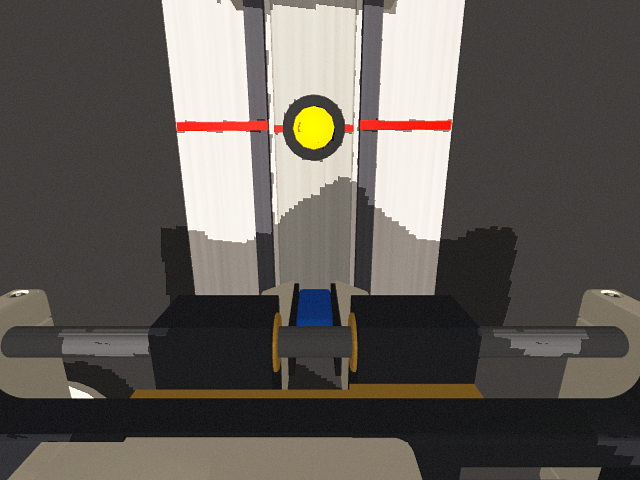

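The wrist view shows the tablet at (314,128) between the rail marks at row 125, with the tab gripped at the bottom. I compute the remaining offset along the gauge's x.

```bash
cat > t.py <<'E'
from h import *
import sys
im,d,C=load(sys.argv[1]); P=cloud(d,C); H,S,V=cv2.split(cv2.cvtColor(im,cv2.COLOR_RGB2HSV))
gx=np.array([np.cos(.107),np.sin(.107)]); gy=np.array([-gx[1],gx[0]])
def cen(m,z):
    n,l,s,c=cv2.connectedComponentsWithStats(m.astype(np.uint8))
    for i in range(1,n):
        if s[i][4]>40:
            q=ray(C,*c[i],z)[:2]; w=np.median(P[l==i],0); print(z,s[i][4],c[i].round(1),'xy',q.round(1),'gx,gy',(q@gx).round(1),(q@gy).round(1),'depthz',w.round(1),(w[:2]@gx).round(1))
cen((H>20)&(H<35)&(S>150)&(V>80),20)
red=((H<6)|(H>174))&(S>130)&(V>60)
zz=P[...,2]
cen(red&(zz<9.5),6); cen(red&(zz>=10.5)&(zz<20),12)
E
python3 t.py w3
```

```text
20 1386 [313.3 127.3] xy [ 560.9 -170.6] gx,gy 539.5 -229.5 depthz [ 560.8 -170.7   20.3] 539.4
6 643 [212.7 126. ] xy [ 557.1 -123.2] gx,gy 540.8 -181.9 depthz [ 557.1 -123.8    7.9] 540.6
6 649 [415. 125.] xy [ 567.5 -218.1] gx,gy 540.9 -277.4 depthz [ 567.3 -217.5    8. ] 540.8
12 194 [258.1 125.1] xy [ 559.5 -145.4] gx,gy 540.8 -204.4 depthz [ 559.5 -145.7   14.1] 540.7
12 190 [368.9 124.5] xy [ 565.  -195.6] gx,gy 540.9 -254.8 depthz [ 564.9 -195.2   14.2] 540.9
12 66 [277.8 128.2] xy [ 559.1 -154.5] gx,gy 539.4 -213.3 depthz [ 559.1 -154.6   14.1] 539.4
12 66 [348.8 128. ] xy [ 562.6 -186.7] gx,gy 539.4 -245.7 depthz [ 562.5 -186.5   14.2] 539.3
```

```bash
python3 -m crank '[[[0,0.1,-0.1,0,0],[0,0.15,-0.2,0,0],[0,0.15,-0.2,0,0],[0,0.15,-0.2,0,0],[0,0.15,-0.2,0,0],[0,0.15,-0.2,0,0],[0,0.15,-0.2,0,0],[0,0.15,-0.2,0,0],[0,0.15,-0.2,0,0],[0,0.15,-0.2,0,0]]]'
python3 g.py w4 >/dev/null; python3 t.py w4
```

```text
time: 5.55
tool_pos: [479.2, -178.6, 16.8]
tcp_rot: [3.141, -0.0, 0.105]
contact_force: [-1.7, 1.6, 4.3]
grip_width: 15.9
finger_force: 30.0
20 1391 [313.5 127.5] xy [ 562.3 -170.5] gx,gy 540.9 -229.5 depthz [ 562.3 -170.5   20.3] 540.8
6 650 [414.1 128.1] xy [ 567.5 -217.7] gx,gy 541.0 -277.1 depthz [ 567.4 -216.9    8. ] 541.0
6 638 [212.4 129. ] xy [ 557.2 -122.9] gx,gy 540.9 -181.7 depthz [ 557.2 -123.3    7.9] 540.8
12 207 [368.9 128. ] xy [ 565.  -195.6] gx,gy 540.9 -254.8 depthz [ 564.9 -195.3   14.1] 540.8
12 191 [258.2 128.5] xy [ 559.5 -145.3] gx,gy 540.8 -204.3 depthz [ 559.5 -145.6   14.1] 540.7
12 70 [278.  128.4] xy [ 560.5 -154.3] gx,gy 540.8 -213.3 depthz [ 560.5 -154.6   13.9] 540.8
12 64 [348.9 128. ] xy [ 564.  -186.5] gx,gy 540.9 -245.7 depthz [ 564.  -186.4   14.1] 540.8
```

```bash
python3 -m crank '[[[0.1,0,0,0,0],[0.25,0,0,0,0],[0.4,0,0,0,0],[0.4,0,0,0,0],[0.4,0,0,0,0],[0.4,0,0,-3,0],[0.4,0,0,-7,0],[0.4,0,0,-12,0],[0.4,0,0,-17,0],[0.4,0,0,-17,0]]]'
python3 g.py w5; python3 t.py w5; python3 -c "
from h import *
go(490,60,200,.805)"
```

```text
time: 6.7
tool_pos: [482.5, -180.3, 193.5]
tcp_rot: [3.134, -0.011, 0.105]
contact_force: [0.7, 0.1, 0.8]
grip_width: 36.7
finger_force: 0.0
blue [ 15 140  37  18 233] [ 30.5 146.6] ray46 [528.3  67.2  46. ] depth [527.5  86.7  22.6]
blue [306 219  17  22 361] [313.9 229.7] ray46 [ 481.1 -179.3   46. ] depth [ 481.6 -179.2   46.5]
red [217   0   9  36 258] [221.   17.4] ray6 [652.4 -80.    6. ] depth [ 619.4 -112.3  126.3] z5,95 [  1.4 127.8]
red [246 134  46   6 204] [269.4 136.7] ray6 [ 557.7 -128.6    6. ] depth [ 557.5 -128.4    8.2] z5,95 [ 6.6 14.6]
red [336 134  45   6 197] [357.1 136.4] ray6 [ 566.6 -211.9    6. ] depth [ 566.6 -211.5    8.5] z5,95 [ 7.1 14.7]
[ 478.76366134 -178.37141674  186.10973698]
20 323 [313.4 136.2] xy [ 562.2 -170.4] gx,gy 540.8 -229.5 depthz [ 562.2 -170.4   20.2] 540.8
6 154 [264.  136.7] xy [ 557.1 -123.5] gx,gy 540.7 -182.3 depthz [ 557.1 -123.8    7.9] 540.7
6 142 [363.  136.4] xy [ 567.2 -217.5] gx,gy 540.7 -276.8 depthz [ 567.1 -217.     8. ] 540.6
12 47 [287.  136.7] xy [ 559.4 -145.8] gx,gy 540.6 -204.7 depthz [ 559.3 -146.    13.9] 540.5
12 51 [340.3 136.2] xy [ 565.  -195.5] gx,gy 540.9 -254.7 depthz [ 564.9 -195.5   13.9] 540.8
tool [ 478.8 -178.4  186.1] rot [-3.1412e+00  7.0000e-04  1.0460e-01] shift cm [  3.61 -23.59   0.5 ] turn -40.13 F [ 0.2  0.3 -0.7] w 36.7 t 6.8
```

```bash
python3 -m crank '[[[0.6,0.2,-2,0,-4],[0.6,0.8,-5,0,-10],[0.6,1.3,-9,0,-17],[0.6,2,-13,0,-24],[0.6,2.6,-17,0,-31],[0.6,3.1,-20.5,0,-37],[0.6,3.6,-23,0,-40],[0.6,3.6,-23.6,0,-40.1],[0.6,3.6,-23.6,0,-40.1],[0.6,3.6,-23.6,0,-40.1]]]'
python3 -c "
from h import *
shot('wrist','w6'); shot('wrist','w6'); go(564.5,120,11,.805)"
```

```text
time: 7.85
tool_pos: [489.9, 59.0, 185.7]
tcp_rot: [-3.14, 0.002, 0.803]
contact_force: [0.4, -0.8, 1.3]
grip_width: 55.3
finger_force: 0.0
tool [490.2  58.7 186.2] rot [-3.1411e+00  9.0000e-04  8.0250e-01] shift cm [ 9.59  1.09 19.39] turn -0.14 F [-0.6 -0.3  0.4] w 55.0 t 8.0
```

View pics/w6.png

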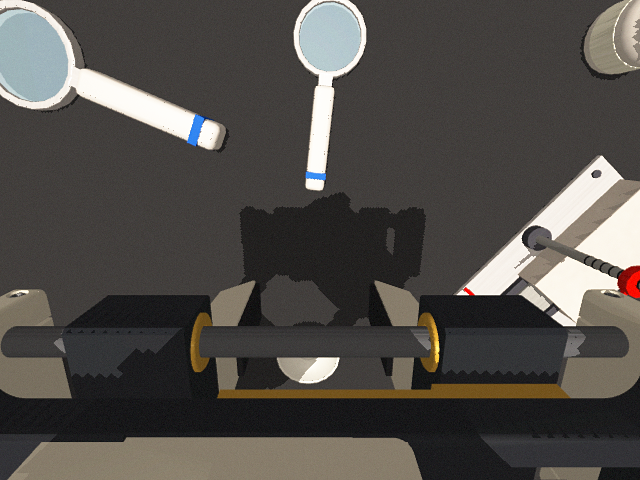

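The wrist view shows the small loupe with its frame centred at (330,38), its handle running down to (315,188), and its blue band at (316,176). I compute its pose.

```bash
python3 - <<'E'
from h import *
im,d,C=load('w6'); H,S,V=cv2.split(cv2.cvtColor(im,cv2.COLOR_RGB2HSV))
m=((V>110)).astype(np.uint8); m[:, :270]=0; m[:,400:]=0; m[200:]=0
n,l,s,c=cv2.connectedComponentsWithStats(m); i=1+np.argmax(s[1:,4]); cn=max(cv2.findContours((l==i).astype(np.uint8),0,1)[0],key=cv2.contourArea)[:,0]
fr=np.array([ray(C,u,v,8)[:2] for u,v in cn if v<68 and v>0])
A=np.c_[2*fr,np.ones(len(fr))]; s_=np.linalg.lstsq(A,(fr**2).sum(1),rcond=None)[0]; r=np.sqrt(s_[2]+s_[0]**2+s_[1]**2)
print('lens',s_[:2].round(1),'r',r.round(1))
mid=[]
for v in range(95,183,4):
    x=np.where(l[v]==i)[0]; mid.append(ray(C,(x[0]+x[-1])/2,v,22)[:2]); 
    if v%20==15: print('width',np.linalg.norm(ray(C,x[0]-.5,v,22)-ray(C,x[-1]+.5,v,22)).round(1))
mid=np.array(mid); vx,vy,x0,y0=cv2.fitLine(mid.astype(np.float32),2,0,.01,.01).ravel()
yaw=np.arctan2(vy,vx); yaw=yaw if abs(yaw)<1.6 else yaw-np.sign(yaw)*np.pi
e=np.array([np.cos(yaw),np.sin(yaw)]); L=s_[:2]
off=(np.array([x0,y0])-L)@np.array([-e[1],e[0]]); print('yaw',yaw,'line offset from lens',off)
v=cn[:,1].max();u=cn[cn[:,1]==v,0].mean(); print('end dist',(ray(C,u,v,11)[:2]-L)@e)
g=L-68*e+off*np.array([-e[1],e[0]]); print('grip',g)
go(*g,11,yaw)
E
```

```text
lens [614.7 167.5] r 31.7
width 17.5
width 17.8
width 18.1
width 17.4
width 19.6
yaw 0.6984831 line offset from lens 0.24701734605599754
end dist -133.3427452322665
grip [562.4497761 123.9562365]
tool [490.2  58.7 186.2] rot [-3.1411e+00  9.0000e-04  8.0250e-01] shift cm [ 9.73  0.67 19.39] turn 5.96 F [-0.6 -0.3  0.4] w 55.0 t 8.0
```

```bash
python3 -m crank '[[[0.6,3,0.2,1,2],[0.6,6.5,0.5,3,5],[0.6,9.7,0.7,6,6],[0.6,9.7,0.7,10,6],[0.6,9.7,0.7,14,6],[0.6,9.7,0.7,16.5,6],[0.6,9.7,0.7,17.5,6],[0.6,9.7,0.7,18.2,6],[0.6,9.7,0.7,18.2,6],[0.6,9.7,0.7,18.2,6]]]'
python3 -c "
from h import *
shot('wrist','w7'); go(562.4,124,22,.6985)"
```

```text
time: 8.95
tool_pos: [563.7, 124.7, 6.0]
tcp_rot: [3.14, -0.002, 0.699]
contact_force: [-0.6, 0.3, 0.6]
grip_width: 55.3
finger_force: 0.0
tool [563.7 124.8   6.2] rot [ 3.1399e+00 -2.2000e-03  6.9950e-01] shift cm [-0.16 -0.02  0.3 ] turn 0.06 F [-0.   0.6  0.3] w 55.6 t 9.0
```

```bash
python3 -m crank '[[[0.5,0,0,0,0],[0.3,0,0,0,0],[0.1,0,0,0,0],[0,0,0,0,0],[0,0,0,0,0],[0,0,0,0,0],[0,0,0,0,0],[0,0,0,0,0],[0,0,0,0,0],[0,0,0,0,0]]]'
python3 -c "
from h import *
go(520,60,150,.2)"
```

```text
time: 10.0
tool_pos: [562.7, 124.9, 4.7]
tcp_rot: [3.142, -0.0, 0.7]
contact_force: [-0.7, 0.2, 1.6]
grip_width: 17.4
finger_force: 30.0
tool [562.7 124.9   4.7] rot [ 3.1415 -0.      0.6998] shift cm [ -7.45   2.22 -12.65] turn 28.64 F [-0.7  0.2  1.6] w 17.4 t 10.0
```

```bash
python3 -m crank '[[[0,0,0,-0.5,0],[0,0,0,-1.5,0],[0,0,0,-3,0],[0,0,0,-5,0],[0,-1,0.3,-7,4],[0,-2.5,0.8,-9,8],[0,-4,1.2,-11,12],[0,-5.5,1.6,-12,16],[0,-6.5,2,-12.5,20],[0,-7,2.2,-12.5,23]]]'
python3 - <<'E'
from h import *
im,d,C=shot('scene','s2')
P=cloud(d,C); H,S,V=cv2.split(cv2.cvtColor(im,cv2.COLOR_RGB2HSV))
m=((H<8)|(H>172))&(S>110)&(V>50); n,l,s,c=cv2.connectedComponentsWithStats(m.astype(np.uint8))
for i in range(1,n):
    if 255<c[i][0]<285 and s[i][4]>10:
        print(s[i],c[i]); 
        for v in range(s[i][1],s[i][1]+s[i][3]): u=np.where(l[v]==i)[0]; print(v,u[0],u[-1],np.median(P[v,u],0).round(1))
# wrist w1/w2 collar
im,d,C=load('w2'); P=cloud(d,C); H,S,V=cv2.split(cv2.cvtColor(im,cv2.COLOR_RGB2HSV))
m=((H<8)|(H>172))&(S>130)&(V>60)
q=P[30:120,220:265][m[30:120,220:265]]; print(np.histogram(q[:,2],np.arange(110,134,1)))
go(494.6,-178,147,.107)
E
```

```text
time: 11.0
tool_pos: [523.5, 62.2, 131.6]
tcp_rot: [3.141, -0.002, 0.295]
contact_force: [-0.2, 0.6, -0.8]
grip_width: 17.7
finger_force: 30.0
[265 212  15  16  73] [270.56164384 221.53424658]
212 273 273 [ 615.2 -111.6  124.8]
213 272 273 [ 618.1 -111.6  124.5]
214 272 272 [ 620.  -112.2  122.7]
215 271 272 [ 624.4 -111.3  124.2]
216 270 271 [ 634.6 -108.4  132.2]
217 270 271 [ 637.9 -106.8  132.9]
218 270 272 [ 635.  -105.5  127.1]
219 265 273 [ 637.1 -106.7  126.6]
220 265 273 [ 643.1 -103.6  126.5]
221 265 273 [ 646.5 -107.1  127.3]
222 266 273 [ 647.6 -105.5  125.6]
223 266 273 [ 650.5 -104.1  125.6]
224 266 274 [ 650.6 -105.9  122.7]
225 266 275 [ 608.4 -125.5   65.8]
226 275 276 [ 561.8 -139.8    8.8]
227 276 279 [ 560.6 -135.     5.8]
(array([  0,   0,   0,   0,   0,   0,   0,   0,   0,   0,   0,   3,   4,
        10,  21,  46,  82, 105, 245, 252,  41,   2,   0]), array([110, 111, 112, 113, 114, 115, 116, 117, 118, 119, 120, 121, 122,
       123, 124, 125, 126, 127, 128, 129, 130, 131, 132, 133]))
tool [523.1  61.9 131.1] rot [ 3.1406e+00 -1.3000e-03  2.9290e-01] shift cm [-9.65 22.15  0.3 ] turn 10.65 F [-0.1 -0.5 -1.5] w 17.7 t 11.1
```

```bash
python3 -c "
import cv2;a=cv2.imread('pics/s2.png')[190:270,220:320];b=cv2.imread('pics/w2.png')[20:130,200:300]
a=cv2.resize(a,None,fx=4,fy=4,interpolation=0);b=cv2.resize(b,None,fx=4,fy=4,interpolation=0)
import numpy as np;h=np.zeros((440,800,3),np.uint8);h[:320,:400]=a;h[:,400:]=b;cv2.imwrite('pics/c1.png',h)"
```

```text
(no output)
```

View pics/c1.png

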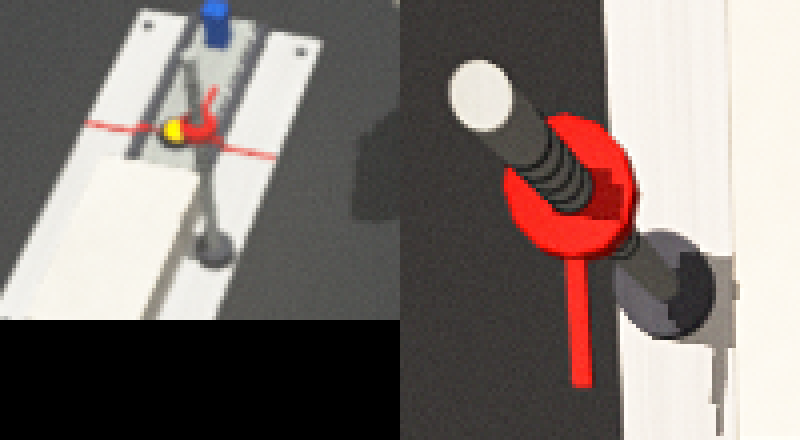

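The crop shows the collar's top disc centred near (243,65) in w2 and the post's white end at about (220,44). I use both, with the post's known position, to get the collar height.

```bash
python3 - <<'E'
from h import *
im,d,C=load('w2'); P=cloud(d,C); K,Rm,p=C
pt=P[41:46,218:223].reshape(-1,3); print('posttop depth',np.median(pt,0))
print('cover z',np.median(P[60:110,290:345,2]),'bench',np.median(P[200:260,120:200,2]),'base',np.median(P[100:150,362:375,2]))
dr=P[58:75,230:258].reshape(-1,3); 
H,S,V=cv2.split(cv2.cvtColor(im,cv2.COLOR_RGB2HSV)); m=((H<8)|(H>172))&(S>130)&(V>60)
mm=np.zeros_like(m); mm[45:84,220:262]=m[45:84,220:262]
ys,xs=np.where(mm); print('ext',xs.min(),xs.max(),ys.min(),ys.max())
q=P[mm]; print('disc z pct',np.percentile(q[:,2],[10,25,50,75,90]).round(1))
def proj(X): c=Rm.T@(np.array(X)-p); return (K@(c/c[2]))[:2]
print('post top 182 ->',proj([640.9,-110,182]))
for z in(120,122,124,126,128,130,132):
    a=[[640.9+11*np.cos(t),-110+11*np.sin(t),z] for t in np.linspace(0,6.28,73)]
    b=[[x,y,z-8] for x,y,z in a]; e=np.array([proj(x) for x in a]);e2=np.array([proj(x) for x in b])
    print(z,'top',e.min(0).round(1),e.max(0).round(1),'bot',e2.min(0).round(1),e2.max(0).round(1))
E
```

```text
posttop depth [ 641.30049653 -109.88598173  183.33094102]
cover z 37.30010404678242 bench 1.0946018172662662 base 7.336742753932242
ext 226 259 48 83
disc z pct [127.6 128.2 128.9 129.5 129.9]
post top 182 -> [220.90755374  44.42322327]
120 top [228.6  51.2] [260.5  86.4] bot [231.3  54.1] [262.2  88.1]
122 top [227.9  50.4] [260.1  86. ] bot [230.7  53.4] [261.8  87.7]
124 top [227.2  49.7] [259.6  85.5] bot [230.   52.7] [261.4  87.3]
126 top [226.4  48.9] [259.2  85. ] bot [229.3  51.9] [261.   86.9]
128 top [225.7  48.1] [258.7  84.6] bot [228.6  51.2] [260.5  86.4]
130 top [224.9  47.3] [258.2  84.1] bot [227.9  50.4] [260.1  86. ]
132 top [224.2  46.5] [257.7  83.6] bot [227.2  49.7] [259.6  85.5]
```

```bash
python3 -m crank '[[[0,-1.5,1,0,2],[0,-4,3,0,4],[0,-6.5,6,0,6],[0,-8.5,9.5,0,8],[0,-9.6,13,0,10],[0,-9.6,16.5,0,10.6],[0,-9.6,19.5,0,10.6],[0,-9.6,21.5,0,10.6],[0,-9.6,22.1,0,10.6],[0,-9.6,22.1,0,10.6]]]'
python3 -m crank '[[[0,0,0,0,0],[0,0,0,0,0],[0,0,0,0,0],[0,0,0,0,0],[0,0,0,0,0],[0,0,0,0,0],[0,0,0,0,0],[0,0,0,0,0],[0,0,0,0,0],[0,0,0,0,0]]]'
python3 - <<'E'
from h import *
shot('top','t3'); shot('scene','s3'); shot('wrist','w8')
go(495.3,-176.8,142.5,.107)
E
```

```text
time: 12.05
tool_pos: [496.5, -176.6, 129.8]
tcp_rot: [-3.141, 0.0, 0.113]
contact_force: [-0.1, 1.1, -0.7]
grip_width: 17.5
finger_force: 30.0
time: 13.05
tool_pos: [496.5, -176.5, 129.7]
tcp_rot: [3.142, 0.0, 0.113]
contact_force: [-0.6, 0.2, -0.4]
grip_width: 17.6
finger_force: 30.0
tool [ 496.5 -176.5  129.7] rot [ 3.1415e+00 -1.0000e-04  1.1330e-01] shift cm [-0.13  0.02  0.6 ] turn 0.36 F [ 0.7  0.1 -0.9] w 17.6 t 13.2
```

View pics/w8.png

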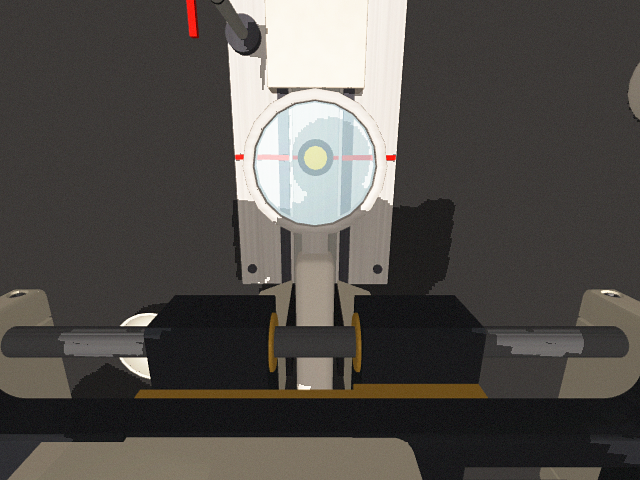

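The wrist view shows the loupe level over the tablet, with the frame centred at (315,160) and the tablet visible at (316,157). Next I fit the frame plane and its centre from depth.

```bash
cat > f.py <<'E'
from h import *
import sys
im,d,C=load(sys.argv[1]); P=cloud(d,C)
zt=float(sys.argv[2])  # expected frame top height
z=P[...,2]; box=np.zeros(z.shape,bool); box[80:245,235:395]=1
print('z hist',[(int(k),int(n)) for n,k in zip(*np.histogram(z[box],np.arange(90,160,4))) if n>20])
m=box&(z>zt-14)&(z<zt+8)&(im.min(2)>60)
pts=P[m&(np.abs(np.mgrid[:480,:640][0]-160)<66)]
r=np.hypot(*(pts[:,:2]-np.median(pts[:,:2],0)).T); 
c0=(pts[:,:2].min(0)+pts[:,:2].max(0))/2; rr=np.hypot(*(pts[:,:2]-c0).T); k=(rr>27)&(rr<31); q=pts[k]
A=np.c_[q[:,:2]-c0,np.ones(len(q))]; s=np.linalg.lstsq(A,q[:,2],rcond=None)[0]
for _ in range(3):
    e=np.abs(q[:,2]-A@s)<1.5; s=np.linalg.lstsq(A[e],q[e,2],rcond=None)[0]
print('n',len(q),e.sum(),'tilt deg',np.degrees(s[:2]).round(2),'top z',s[2].round(1))
cn=max(cv2.findContours(cv2.morphologyEx((box&(z>zt-14)&(z<zt+8)).astype(np.uint8),2,np.ones((5,5))),0,1)[0],key=cv2.contourArea)[:,0]
f=np.array([ray(C,u,v,s[2]-1.3)[:2] for u,v in cn if v<215 and not((im[v,u].max()<5))])
B=np.c_[2*f,np.ones(len(f))]; t=np.linalg.lstsq(B,(f**2).sum(1),rcond=None)[0]; print('centre',t[:2].round(1),'r',np.sqrt(t[2]+t[0]**2+t[1]**2).round(1))
E
python3 f.py w8 135
```

```text
z hist [(130, 10369), (134, 6404)]
n 3464 3107 tilt deg [ 0.24 -0.04] top z 136.1
centre [ 563.5 -169.8] r 31.4
```

```bash
python3 -m crank '[[[0,0,0,0.1,0],[0,-0.05,0.02,0.3,0],[0,-0.1,0.04,0.5,0],[0,-0.13,0.05,0.6,0],[0,-0.13,0.05,0.6,0],[0,-0.13,0.05,0.6,0],[0,-0.13,0.05,0.6,0],[0,-0.13,0.05,0.6,0],[0,-0.13,0.05,0.6,0],[0,-0.13,0.05,0.6,0]]]'
python3 - <<'E'
from h import *
shot('wrist','w9'); im,d,C=shot('scene','s4')
go(495.3,-176.8,142.5,.107)
H,S,V=cv2.split(cv2.cvtColor(im,cv2.COLOR_RGB2HSV)); P=cloud(d,C)
m=((H<8)|(H>172))&(S>110)&(V>50); q=P[195:232,262:285][m[195:232,262:285]]; print('collar',np.median(q,0), len(q))
E
python3 f.py w9 129
```

```text
time: 14.2
tool_pos: [495.3, -177.1, 123.8]
tcp_rot: [3.141, -0.0, 0.113]
contact_force: [-0.6, 0.2, -1.1]
grip_width: 17.9
finger_force: 30.0
tool [ 495.3 -177.1  123.7] rot [3.1415 0.     0.1135] shift cm [ 0.   -0.03  0.  ] turn 0.37 F [-1.1  0.1 -1.2] w 17.9 t 14.3
collar [ 643.14196893 -109.8156294   124.64281666] 82
z hist [(122, 240), (126, 13792), (130, 2745)]
n 3469 3122 tilt deg [ 0.22 -0.05] top z 130.1
centre [ 562.2 -170.4] r 31.4
```

View pics/s4.png

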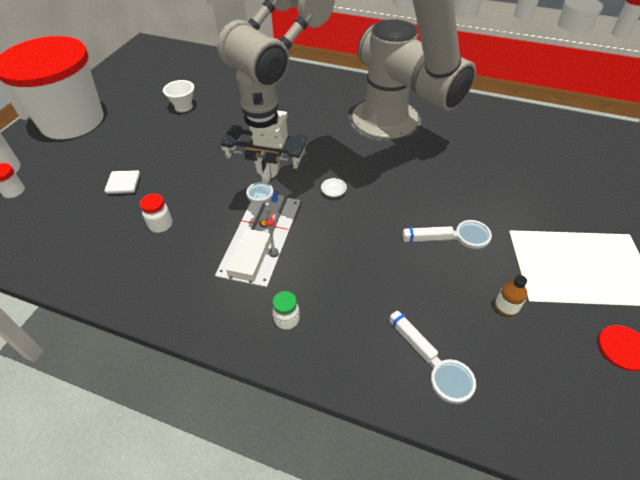

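The scene view shows the loupe held at (260,190) over the drawn slide. The collar (270,221), jars, bottle and dish have not moved. Lens position and height match the targets, so I hand in.

```bash
python3 -c "
from plant import bot
print(bot.close_job())"
```

```text
the job is handed in; nothing more can be done
None
```

I drew the slide out so the tablet sits at the red marks and let go of the tab. The job was handed in at 14.3 s with the loupe held level and centred over the tablet at the collar's height; the final checks showed position and height within about 1 mm and tilt about 0.2°.

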